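# Fit the roller head on the column pump

### The arm

A 6-joint arm with a two-finger parallel gripper is mounted at the origin on the work surface. World frame = base frame: x ahead of the robot, y to its left, z up, the work surface at z = 0. Lengths are in m, angles in rad, forces in N, time in s.
With the tool pointing down it reaches from about 0.4 to 0.825 m from the base axis. Payload 7 kg.
Tool frame: the origin (TCP) lies on the mounting face of the last link; the fingertips stand arm.tcp_to_tips ahead of it and the grasp point (between the pads) lies 159 mm ahead of it (arm.tcp_to_tips is the distance from the TCP to the fingertips, in m); z points along the fingers, y is the direction in which the jaws open and shut (so a half turn about z gives the same grasp; the last joint's range is limited). The gripper opens to 88 mm and grips with 3 to 60 N. Pads are 19 mm wide; open, the fingers measure 130 mm over their backs; the gripper's body (78 mm by 193 mm) begins 47 mm behind the grasp point.
Start: joints at [1.418, 0.359, 0.012, 0, -1.224, -0.288], TCP at [0.288, 0.61, 0.405] pointing down, gripper open.
Joint ranges: [-3.07, 3.07], [-1.43, 2.12], [-1.02, 1.25], [-3.03, 1.67], [-3.05, -0], [-3.03, 3.03]. Speed limits (rad/s): [2.39, 2.39, 3.01, 3.14, 3.14, 3.14].

### API

Orientations are given as [roll, pitch, yaw] about the fixed x, y, z axes, in that order (R = Rz(yaw) Ry(pitch) Rx(roll)).
In Python, from station import arm, cams, job_done, finder gives the robot as it stands.
- The arm moves only by the tool play_rows, never from a script. Its argument "targets" is a list that holds one entry, the list of rows, each a list of 4 numbers: the shift along the tool's x, y, z in m, then the turn about the tool's z in degrees. A call has 1 to 5 rows; each row is the pose to reach, as a shift and turn from the pose commanded when the call began, along the tool's axes at that moment; what a row does not reach only later rows make up. A row lasts 1/8 s, in which the tool goes at most 62.5 mm and 10.7 degrees, less where a joint would pass 70% of its speed; a pose out of reach is approached as far as the arm can. A call with a gripper value outside its range is refused whole. "grip" is the closure in counts, from 0 (fully open) to 255 (shut), set as the call begins (left out, the last holds). The fingers move at their own pace and stop on an object; "newtons" is the grip in N (left out, the last holds). Time passes only in rows, so rows that repeat a pose let the fingers close. It gives the time, the measured TCP pose, the force and the opening at its end, in the units of the state.
- arm.get_state(): the state, without advancing time (a new reading comes with each control period).
- cams.grab_frame(name): name is "scene" or "top" or "wrist"; returns (picture, depth): 400x640x3 uint8, red, green, blue; 400x640 float32, m along the optical axis (not along the pixel's ray), 0 where there is no reading.
- cams.camera_params(name): a dict with "intrinsics" (3x3 intrinsics, pixels), "position" and "attitude" of the camera in the world. Camera axes: x right, y down, z forward; pixel columns grow to the right and rows downward; lengths in m; the calibration is good to about 2 mm. A picture is of the moment at which its call begins: read the wrist's pose just before it. camera_params takes no time and is no camera call; for the wrist camera it gives the pose at the moment of the call.
- job_done(): hands the job in, once; it reports no verdict.
Trained networks look in the newest picture that a camera, given by its name, has taken for a name from the list of things; names that differ only in an ending like _2 or _b are one class to them, and where a whole thing is asked for, a point or a joint stands for the part that bears it (a point fixed in the world has none). Each returns a list of dicts, best first, with "score" (0 to 1); they miss things now and then, are a little off and sometimes report something else, mostly with a low value. They report only what shows in the picture. A call takes as long as a camera call. They do not tell look-alikes from the thing itself.
- finder.find_in(camera, query): "xyz" ([x, y, z] in m, in world coordinates, good to about 4 mm: the middle of the surface that is visible of it).
- finder.masks_of(camera, query): "mask" (400x640 bool, what is visible of it).
The state is a dict: "t": time; "q": joint angles; "qd": joint speeds; "joint_efforts": joint torques, N m; "eef_pos": TCP position; "ee_rot": TCP orientation; "force": force on the tool from outside, world axes, zero at the start; "moment": the same for the moment, N m; "width": finger opening in m.
Only numpy, scipy, OpenCV 4.12 (cv2) and the standard library are available. Lean on these libraries where they do the work, as an engineer would, in place of code of your own. Each camera call takes 0.05 s, during which the arm holds its last target. There are 200 camera calls.

### The job

Get the column pump ready: take the orange dust cap off its drive hub and hang the cap by its eye on the hook of the column stand. Then take the blue six-roller head from the white block, push its keyed shaft into the hub, turning it until the key slips into the keyway, and keep pushing against the ejector spring until the head sits fully home on the hub. Finish still holding it pressed home so that I can tighten the lock screw, and leave the spare grey head and everything else on the bench undisturbed.

Things in the scene. Friction and masses are not known exactly. Their poses are not given: they have to be found in the camera images.
- cap_grip (a point): Orange plastic dust cap, 40 g, lying on the drive hub. This point is the centre of its upright grip rib: 36 long (along x) x 12 thick x 30 high, standing on a flat disc of 52 diameter x 6 thick whose underside, 21 mm below this point, rests on the hub. The tongue with the hanging eye points to +x; z is up.
- cap_eye (a point): Centre of the cap's round hanging eye: hole 18 diameter, rim 32 diameter, 5 thick, its axis along z. It lies 50 mm towards the cap's +x from the rib's centre and 18.5 mm below it.
- hook_tip (a point): Topmost point of the upturned end of the wire hook (7 thick) on the column stand; the eye is lowered over it. The last 24 mm rise to it, leaning 7 degrees outward (-y). Bring the cap with its eye towards +y and its body on the free -y side: the clamp box and the 414 mm high rod stand 75 to 94 mm to +y of the tip.
- hook_seat (a point): The low bend of the same hook, on the wire's centre line, 10 mm to +y of the tip and 33.5 mm below it: where the eye comes to hang. Let go there, the cap tips down and hangs plumb by its eye.
- hub: Steel drive hub on the pump's deck, 46 diameter, 30 high, fixed (its gearbox holds it). Origin at the centre of the bore's mouth in the flat top face, 120 mm above the bench; z up. Bore 16.4 diameter; on its +x side one keyway, 6.8 wide, reaching 12.5 mm from the axis, runs all the way down (red mark on the rim beside it).
- ejector (a joint): Sprung ejector pin at the bottom of the bore: 0 with its face 20 mm below the hub's top, growing in m as it is pressed down; about 0.006 when the head is home. Pushing it takes 4 N to start and 10 N at 0.006; the head's weight alone does not press it.
- head_grip (a point): Blue six-roller pump head, 0.2 to 0.3 kg, standing upright in the white block. This point is the centre of the grip bar on its top: 40 long (along x) x 16 thick x 30 high, on a round plate of 60 diameter. Plates and rollers are 28 mm high together. Red marks on bar and plate show the key's side (+x). z is up.
- head_seat (a point): Centre of the flat shoulder under the blue head's lower plate, on the shaft's axis, 43 mm below the grip bar's centre. Home when it meets the hub's top, with its +x (key side) along the hub's +x (keyway).
- spare_grip (a point): The same point of the spare grey three-roller head of the same size in the other hole of the block, 96 mm away: leave it there.
- rack: White block, 190 x 85 x 32 high, fixed, in which the two heads stand, each with its shaft in a loose hole of 24 diameter, 48 mm to +x and -x of the block's centre. Origin under its centre.
- buffer: Loose glass bottle with blue cap, 68 diameter x 150 high; origin at its underside. Leave alone.
- beaker: Loose glass beaker, 72 diameter x 90 high; origin at its underside. Leave alone.
- vial: Loose amber vial with white cap, 28 diameter x 50 high; origin at its underside. Leave alone.
- driver: Loose red-handled screwdriver, 170 long, lying on the bench along its x. Leave alone.
- endpiece: Loose black column end piece with red band, 36 diameter x 48 high; origin at its underside. Leave alone.
- tubes: Loose blue rack of test tubes, 100 x 240 x 94 high; origin at its underside. Leave alone.
- cap: The same dust cap: origin in the centre of the disc's underside, same axes as its rib. Below the disc a loose stub (12 diameter, 10 long) sits in the hub's bore.
- head: The blue head: origin at its shoulder. From there a steel shaft of 14 diameter goes down 26 mm (last 3 mm tapered). A brass key, 5 wide, reaching 11 mm from the axis on the +x side, runs from the shoulder to 16 mm below it: the last 10 mm of the shaft are round and enter the bore first.
- stand: Column stand with rod, clamped glass column and the hook, fixed; origin on the bench under the rod. The hook's wire runs level at 170 mm height from the rod to 78 mm towards -y, then turns up.
- pump: White top-drive pump, fixed, 190 (x) x 150 (y) with its deck 90 mm high; origin under its centre, the hub's axis at x = 20, y = 0 mm. On the deck, on the -y side of the hub, stands a curved aluminium track, 36 to 48 mm from the hub's axis and 24 mm higher than the hub's top; on the +x side a low lock screw, below the hub's top.
Mind the look-alikes: they are no part of the job. What is shaped like the cap but black or pink is not meant.

How it is judged:
On the way, in this order (a step that is already met when the one before it is completed fails the run):
1. the dust cap hangs on the hook by its eye, let go (x of cap_eye in the frame of stand between -0.012 and 0.012 m and y of cap_eye in the frame of stand between -0.105 and -0.015 m and z of cap_eye in the frame of stand between 0.145 and 0.197 m and contact force between the fingers and cap below 0.05 N), for 0.4 s.
2. the blue head's key has slipped into the keyway of the hub (z of head_seat in the frame of hub below 0.01 m and horizontal distance between head_seat and hub below 0.0025 m and angle between the z axis of head and the z axis of hub, either way round below 0.08 rad), for 0.1 s.
At the end, for the whole second after the job is handed in: The blue head's shoulder is within 1.5 mm of the hub's top and 2.5 mm of its axis, upright, key in the keyway, ejector pressed at least 4.5 mm, fingers still on the head, at rest; the cap hangs free with its eye around the hook's wire, below the upturned tip (all of step 1 and z of head_seat in the frame of hub below 0.0015 m and horizontal distance between head_seat and hub below 0.0025 m and angle between the z axis of head and the z axis of hub, either way round below 0.05 rad and angle between the x axis of head and the x axis of hub, either way round below 0.2 rad and value of joint ejector above 0.0045 m and contact force between the fingers and head above 1 N and linear speed of head below 0.02 m/s and contact force between cap and stand above 0.1 N); the arm keeps its last pose, push and grip.
It fails at once if the spare head is pulled from its place (distance of spare_grip from where it was at the start of the episode above 0.02 m).
It fails at once if another thing on the bench is disturbed (distance of any of buffer, beaker, vial, driver, endpiece, tubes from where it was at the start of the episode above 0.03 m or angle between any of buffer, beaker, vial, endpiece's own z axis and vertical above 0.5 rad).
It also fails if it takes over 54 s, if anything falls off the work surface, if the arm or the gripper's body presses on something with over 40 N, if the wrist force passes 120 N, or if a joint passes its speed limit or range.

## Working session

There is one attempt and no reset: what is moved stays moved. The work goes in short steps, Python scripts to look and compute and a tool call to move; the robot and the scene stay as the last step left them, time stands still between calls to the robot, and variables do not carry over. Pictures are saved under pics/ and viewed, about 8 in all and at most 12, crops included, and the job is handed in when it is done.

Besides the shell and the picture viewer there is one more tool, called after "Request:" by a JSON object that holds its "method" and its "body", one argument or row to a line. play_rows: Moves the arm, as the interface text tells. Its arguments: {"type":"object","properties":{"targets":{"type":"array","items":{"type":"array","items":{"type":"array","items":{"type":"number"}}}},"grip":{"type":"number"},"newtons":{"type":"number"}},"required":["targets"]}

```bash
mkdir -p pics; ls; cat > h.py <<'E'
import numpy as np, cv2
from station import arm, cams, finder, job_done
from scipy.spatial.transform import Rotation as Rn
def cam(name):
    p=cams.camera_params(name); a=np.array(p["attitude"],float)
    R=a if a.shape==(3,3) else Rn.from_euler('xyz',a).as_matrix()
    return np.array(p["intrinsics"],float),np.array(p["position"],float),R
def grab(name,save=None):
    C=cam(name); im,d=cams.grab_frame(name)
    if save: cv2.imwrite(f"pics/{save}.png",cv2.cvtColor(im,cv2.COLOR_RGB2BGR))
    return im,d,C
def world(d,C,mask=None):
    K,p,R=C; v,u=np.mgrid[0:d.shape[0],0:d.shape[1]]
    P=np.stack([(u-K[0,2])/K[0,0]*d,(v-K[1,2])/K[1,1]*d,d],-1)@R.T+p
    P[d<=0]=np.nan
    return P
def proj(x,C):
    K,p,R=C; c=(np.asarray(x)-p)@R; return (K@(c/c[2]))[:2].round(0)
E
python3 - <<'E'
from h import *
np.set_printoptions(precision=4,suppress=True)
print(arm.tcp_to_tips, {k:np.round(v,3).tolist() for k,v in arm.get_state().items()})
print(cams.camera_params("top"))
for n in("top","scene"):
    im,d,C=grab(n,n+"0"); print(n)
    for q in ["cap_grip","cap_eye","hook_tip","hook_seat","hub","head_grip","spare_grip","rack","stand","pump","buffer","beaker","vial","tubes","driver","endpiece"]:
        print(q,[(np.round(r["xyz"],3).tolist(),round(r["score"],2),proj(r["xyz"],C).tolist()) for r in finder.find_in(n,q)[:3]])
print(arm.get_state()["t"])
E
```

```text
pics
0.1781 {'t': 0.0, 'q': [1.418, 0.359, 0.011, -0.0, -1.224, -0.288], 'qd': [-0.001, 0.0, 0.001, 0.001, -0.001, -0.0], 'joint_efforts': [0.002, -58.272, 29.304, 6.997, 0.007, -0.0], 'eef_pos': [0.288, 0.61, 0.404], 'ee_rot': [3.14, -0.0, -0.441], 'force': [0.35, 0.066, -0.812], 'moment': [0.025, 0.004, 0.041], 'width': 0.087}
{'intrinsics': array([[492.4093,   0.    , 328.5794],
       [  0.    , 492.4093, 197.6739],
       [  0.    ,   0.    ,   1.    ]]), 'position': array([0.3474, 0.027 , 1.3868]), 'attitude': array([-2.9893, -0.0129, -1.5491])}
top
cap_grip [([0.591, -0.005, 0.126], 0.94, [337.0, 179.0]), ([0.604, 0.16, 0.017], 0.73, [277.0, 180.0]), ([0.782, 0.025, 0.02], 0.6, [326.0, 121.0])]
cap_eye [([0.291, -0.218, 0.017], 0.74, [411.0, 296.0]), ([0.598, -0.006, 0.126], 0.72, [337.0, 176.0]), ([0.783, 0.021, 0.02], 0.59, [328.0, 120.0])]
hook_tip [([0.534, 0.367, 0.015], 0.63, [202.0, 203.0])]
hook_seat [([0.537, 0.367, 0.017], 0.94, [203.0, 202.0])]
hub []
head_grip [([0.535, -0.297, 0.059], 0.74, [443.0, 206.0]), ([0.536, 0.365, 0.011], 0.15, [204.0, 203.0])]
spare_grip
[... 1108 characters left out ...]
.0])]
spare_grip [([0.45, -0.272, 0.057], 0.57, [277.0, 151.0]), ([0.542, -0.295, 0.058], 0.43, [248.0, 158.0])]
rack [([0.382, 0.286, 0.025], 0.73, [430.0, 257.0]), ([0.5, -0.264, 0.032], 0.71, [266.0, 165.0])]
stand [([0.554, 0.39, 0.122], 0.89, [423.0, 296.0])]
pump [([0.611, 0.023, 0.087], 0.91, [291.0, 218.0])]
buffer [([0.775, 0.198, 0.092], 0.98, [276.0, 296.0])]
beaker [([0.758, -0.115, 0.06], 0.82, [212.0, 220.0])]
vial [([0.409, 0.115, 0.036], 0.53, [374.0, 220.0])]
tubes [([0.736, -0.295, 0.059], 0.56, [189.0, 182.0])]
driver [([0.394, -0.092, 0.018], 0.47, [328.0, 183.0])]
endpiece [([0.381, 0.285, 0.026], 0.65, [431.0, 256.0]), ([0.601, -0.002, 0.124], 0.49, [288.0, 200.0])]
1.7
```

View pics/top0.png

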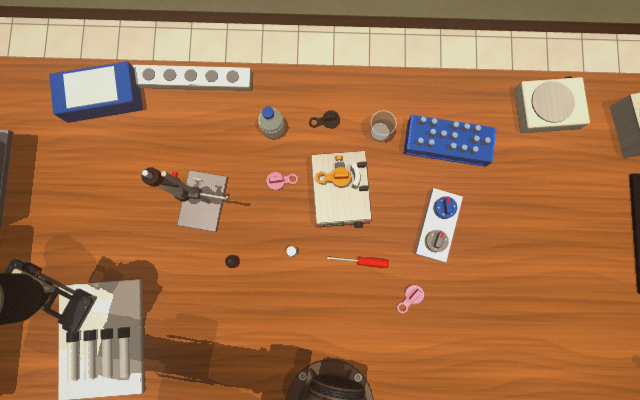

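View pics/scene0.png

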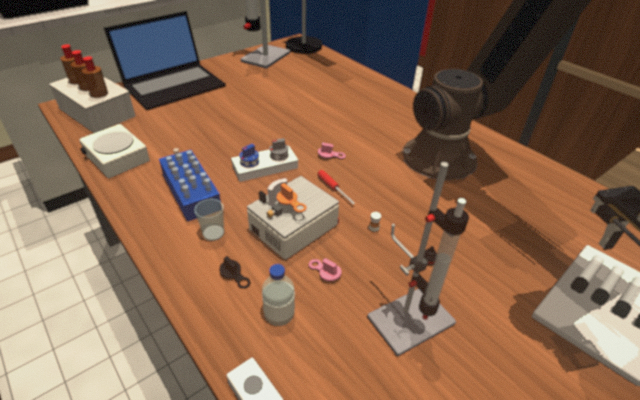

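```bash
python3 - <<'E'
from h import *
np.set_printoptions(precision=4,suppress=True)
im,d,C=grab("top"); P=world(d,C)
hsv=cv2.cvtColor(im,cv2.COLOR_RGB2HSV)
X,Y,Z=P[...,0],P[...,1],P[...,2]
box=lambda x0,x1,y0,y1:(X>x0)&(X<x1)&(Y>y0)&(Y<y1)
org=box(.5,.7,-.08,.1)&(hsv[...,0]>8)&(hsv[...,0]<22)&(hsv[...,1]>170)&(Z>.1)
Q=P[org]; print("cap n",len(Q),np.percentile(Q[:,2],[1,10,50,90,99]))
r=Q[Q[:,2]>.145]; print("rib",len(r),r.mean(0), cv2.fitLine(r[:,:2].astype(np.float32),2,0,.01,.01).ravel())
print("ext",Q.min(0),Q.max(0))
for nm,b in(("blue",box(.49,.59,-.35,-.24)),("grey",box(.39,.49,-.33,-.22))):
    Q=P[b&(Z>.075)]; print(nm,len(Q),Q.mean(0),np.percentile(Q[:,2],[50,95])); Q=P[b&(Z>.045)&(Z<.075)];print(Q.mean(0))
bk=(hsv[...,2]>150)&(hsv[...,1]<60)&box(.38,.6,-.4,-.2)
print("rack",cv2.minAreaRect(P[bk][:,:2].astype(np.float32)))
pm=box(.4,.75,-.12,.12)&(Z>.08)&(Z<.1); print("deck",cv2.minAreaRect(P[pm][:,:2].astype(np.float32)))
tr=box(.5,.75,-.12,.06)&(Z>.135)&~org; print("track",len(P[tr]),P[tr].min(0),P[tr].max(0))
st=box(.4,.7,.2,.5)&(Z>.14)
Q=P[st]; 
for y in np.arange(.2,.48,.02):
    s=Q[(Q[:,1]>y)&(Q[:,1]<y+.02)]
    if len(s): print(round(y,2),len(s),np.median(s,0),s[:,2].min(),s[:,2].max())
cr=im[140:250,140:480]; cv2.imwrite("pics/topcrop.png",cv2.cvtColor(cv2.resize(cr,None,fx=2.35,fy=2.35,interpolation=cv2.INTER_CUBIC),cv2.COLOR_RGB2BGR))
c=cams.camera_params("wrist"); s=arm.get_state(); R=Rn.from_euler('xyz',s["ee_rot"]).as_matrix()
print("wrist in tool", R.T@(c["position"]-s["eef_pos"]), R.T@Rn.from_euler('xyz',c["attitude"]).as_matrix(), c["intrinsics"])
E
```

```text
cap n 406 [0.1092 0.1232 0.1276 0.1563 0.16  ]
rib 77 [ 0.5976 -0.0141  0.1555] [ 0.0308 -0.9995  0.5976 -0.0141]
ext [ 0.5728 -0.0397  0.1025] [0.6568 0.049  0.1633]
blue 107 [ 0.5341 -0.3042  0.089 ] [0.0899 0.0944]
[ 0.5327 -0.3025  0.0617]
grey 108 [ 0.4416 -0.2796  0.0894] [0.0903 0.0942]
[ 0.441  -0.2785  0.0616]
rack ((0.48782095313072205, -0.2971625030040741), (0.09302087873220444, 0.19167184829711914), 75.19947052001953)
deck ((0.6146246194839478, -0.03417956084012985), (0.25711268186569214, 0.19035866856575012), 5.205961227416992)
track 117 [ 0.5713 -0.062   0.1358] [ 0.6307 -0.0408  0.1519]
0.26 20 [0.5261 0.2684 0.1768] 0.17211387967252967 0.20569234802225367
0.28 25 [0.5307 0.291  0.1738] 0.1678763312118654 0.17863953425868617
0.3 18 [0.5333 0.3101 0.173 ] 0.17009832508102352 0.1769968527390111
0.32 53 [0.538  0.3367 0.1743] 0.15973444021084715 0.18681158311270907
0.34 341 [0.5376 0.3466 0.2937] 0.161302789687513 0.4184065917122318
0.36 72 [0.5379 0.3682 0.3183] 0.14230396312825588 0.3244662486163834
0.38 385 [0.5411 0.3911 0.3246] 0.14007639744355949 0.37965621812818173
0.4 130 [0.5404 0.4046 0.3457] 0.1409245025132726 0.38013201490626125
0.42 1 [0.5474 0.4208 0.3441] 0.34405467479952256 0.34405467479952256
wrist in tool [ 0.0847 -0.0013  0.0194] [[-0.0011 -0.9509 -0.3096]
 [ 1.     -0.0013  0.0004]
 [-0.0008 -0.3096  0.9509]] [[355.1317   0.     324.5208]
 [  0.     355.1317 198.6737]
 [  0.       0.       1.    ]]
```

View pics/topcrop.png

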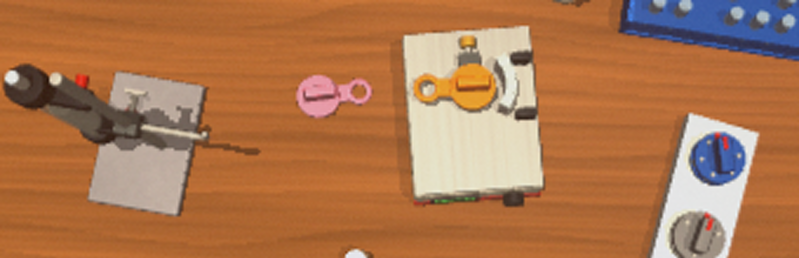

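The cap lies on the pump with its eye toward world +y (crop px ~427,90). The hook tip is at crop ~(205,133). The blue head is the far one, crop ~(717,158), and pink and black look-alikes lie around. I'll move around the stand and take a close look on the way.

Request:
{"method": "play_rows", "body": {
  "targets": [
    [[0.035,0.045,0,0],[0.067,0.09,0,0],[0.098,0.131,0,8],[0.128,0.172,0,18],[0.168,0.213,0,28]]
  ]
}}

```text
t: 2.38
eef_pos: [0.349, 0.3446, 0.405]
ee_rot: [-3.141, 0.0, -0.934]
force: [0.6, 0.3, 0.1]
width: 0.0877
```

Request:
{"method": "play_rows", "body": {
  "targets": [
    [[0.05,0.01,0,10],[0.1,0.017,0,20],[0.143,0.018,0,30],[0.181,-0.016,0,34],[0.219,-0.05,0,34]]
  ]
}}

```text
t: 3.0
eef_pos: [0.5215, 0.1997, 0.4055]
ee_rot: [-3.14, 0.001, -1.524]
force: [0.8, 0.4, 0.2]
width: 0.0877
```

```bash
python3 - <<'E'
from h import *
np.set_printoptions(precision=4,suppress=True)
s=arm.get_state(); print(s["eef_pos"],s["ee_rot"],s["t"])
im,d,C=grab("wrist","w1"); P=world(d,C); np.savez("w1.npz",im=im,P=P)
X,Y,Z=P[...,0],P[...,1],P[...,2]
print(proj([.5235,.262,.203],C),proj([.597,-.01,.156],C))
for q in("hook_tip","hook_seat"): print(q,[(r["xyz"],r["score"]) for r in finder.find_in("wrist",q)[:2]])
m=(X>.48)&(X<.57)&(Y>.24)&(Y<.335)&(Z>.15)&(Z<.22)
Q=P[m]
for y in np.arange(.24,.335,.008):
    q=Q[(Q[:,1]>y)&(Q[:,1]<y+.008)]
    if len(q): print(round(y,3),len(q),np.median(q,0),q[:,0].min(),q[:,0].max(),q[:,2].min(),q[:,2].max())
t=Q[Q[:,2]>.195]; print("tip",len(t),t.mean(0) if len(t) else 0, Q[:,2].max())
E
```

```text
[0.5215 0.1997 0.4055] [-3.1401  0.0011 -1.5239] 3.0
[318. 331.] [ 196. -188.]
hook_tip [([0.5402, 0.3395, 0.0184], 0.91)]
hook_seat [([0.5429, 0.3425, 0.0191], 0.74)]
0.256 54 [0.5256 0.2626 0.2023] 0.5224741170271688 0.5287888529566372 0.19919729540411807 0.20453381986490643
0.264 35 [0.5255 0.2651 0.203 ] 0.5224130757030762 0.528697466434356 0.2010896826103247 0.20446934787484636
0.28 19 [0.5306 0.286  0.1732] 0.5297658110854901 0.532087745948099 0.17132324622242512 0.17396016379892712
0.288 76 [0.5304 0.2925 0.1734] 0.5267263293654297 0.5333863612746464 0.1705996483726307 0.17466155515814935
0.296 82 [0.5315 0.2998 0.1733] 0.5273301433981967 0.5346272213012628 0.17026186848288413 0.17484017379904085
0.304 87 [0.5327 0.3082 0.1733] 0.5285303939880828 0.5358649926282437 0.17052710586009603 0.17537060841913266
0.312 21 [0.5341 0.3133 0.173 ] 0.5297537277458707 0.5365727601524726 0.1700953296846109 0.17479683254932027
tip 89 [0.5256 0.2636 0.2025] 0.20453381986490643
```

View pics/w1.png

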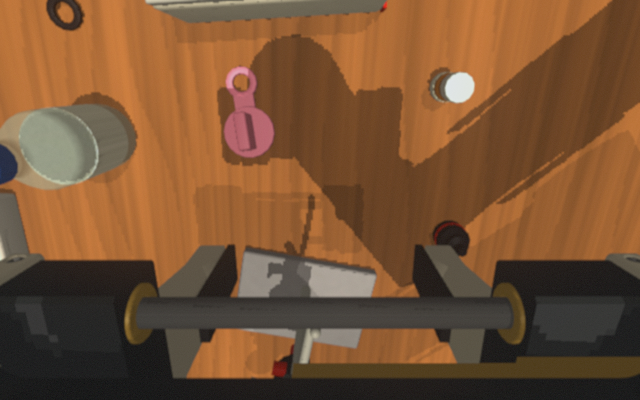

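The hook wire and tip are clear at px (315,335): tip ≈ (0.5256, 0.264, 0.2035), wire direction ≈ 80° in world. Next is a hover over the cap.

Request:
{"method": "play_rows", "body": {
  "targets": [
    [[0.053,-0.016,0.01,0],[0.106,-0.033,0.02,0],[0.16,-0.049,0.03,0],[0.213,-0.065,0.035,0],[0.213,-0.065,0.035,0]]
  ],
  "grip": 150
}}

```text
t: 3.78
eef_pos: [0.5952, -0.0118, 0.369]
ee_rot: [3.14, -0.0, -1.527]
force: [0.4, 1.1, 0.1]
width: 0.0429
```

```bash
python3 - <<'E'
from h import *
np.set_printoptions(precision=4,suppress=True)
s=arm.get_state(); print(s["eef_pos"],s["ee_rot"],s["t"],s["width"])
im,d,C=grab("wrist","w2"); P=world(d,C)
X,Y,Z=P[...,0],P[...,1],P[...,2]
hsv=cv2.cvtColor(im,cv2.COLOR_RGB2HSV)
org=(hsv[...,0]>8)&(hsv[...,0]<24)&(hsv[...,1]>170)&(hsv[...,2]>90)&(Z>.1)&(Z<.17)&(np.hypot(X-.597,Y+.01)<.1)
Q=P[org]; print(len(Q),np.percentile(Q[:,2],[2,25,50,75,98]))
r=Q[(Q[:,2]>.15)]; print("rib",len(r),r.mean(0),cv2.minAreaRect(r[:,:2].astype(np.float32)))
r=Q[(Q[:,2]>.115)&(Q[:,2]<.131)]; e=r[r[:,1]>.012]
print("flat",cv2.minEnclosingCircle(e[:,:2].astype(np.float32)),len(e)); 
dd=r[r[:,1]<.012]; print("disc",cv2.minEnclosingCircle(dd[:,:2].astype(np.float32)))
t=(Z>.138)&(Z<.148)&~org&(Y<-.03)&(np.hypot(X-.597,Y+.01)<.07); print("track",t.sum(),P[t].min(0),P[t].max(0))
E
```

```text
[ 0.5952 -0.0118  0.369 ] [ 3.1403 -0.0004 -1.5266] 3.775 0.0428602880726662
5540 [0.1241 0.1259 0.1266 0.1281 0.1572]
rib 1181 [ 0.5978 -0.0154  0.1561] ((0.5978851318359375, -0.013906281441450119), (0.011884690262377262, 0.03584497049450874), 2.7571983337402344)
flat ((0.5958399176597595, 0.031161271035671234), 0.020795954391360283) 1020
disc ((0.5971095561981201, -0.013046029023826122), 0.026781460270285606)
track 2194 [ 0.571  -0.0621  0.1381] [ 0.6319 -0.0384  0.1465]
```

View pics/w2.png

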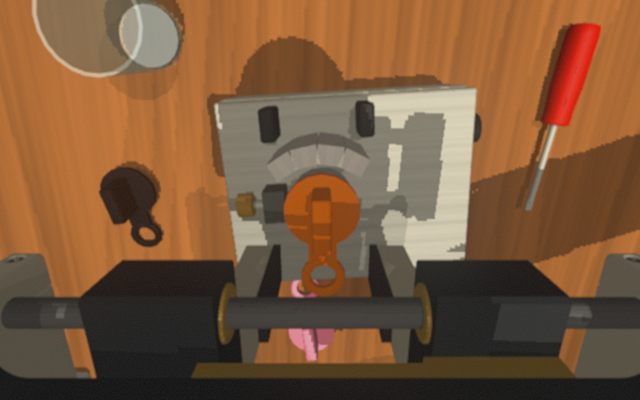

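The cap is clear at px (322,210), with the track behind it. Rib centre is (0.5978, -0.0139) with its axis at 92.8°. Descending and gripping.

Request:
{"method": "play_rows", "body": {
  "targets": [
    [[0.002,-0.0025,0.03,0],[0.002,-0.0025,0.0625,0],[0.002,-0.0025,0.0625,0]]
  ]
}}

```text
t: 4.2
eef_pos: [0.5973, -0.0095, 0.3065]
ee_rot: [3.141, -0.0, -1.521]
force: [-0.0, -0.2, -0.2]
width: 0.0362
```

Request:
{"method": "play_rows", "body": {
  "targets": [
    [[0,0,0,0],[0,0,0,0],[0,0,0,0],[0,0,-0.03,0],[0,0,-0.09,0]]
  ],
  "grip": 255,
  "newtons": 25
}}

```text
t: 4.82
eef_pos: [0.5971, -0.011, 0.3958]
ee_rot: [3.136, -0.001, -1.523]
force: [2.4, 0.5, -0.1]
width: 0.0118
```

```bash
cat > eye.py <<'E'
from h import *
np.set_printoptions(precision=4,suppress=True)
s=arm.get_state(); tcp=np.array(s["eef_pos"]); yaw=s["ee_rot"][2]; print(tcp,s["ee_rot"],s["t"],s["width"],s["force"])
import sys
im,d,C=grab("wrist",sys.argv[1]); P=world(d,C)
hsv=cv2.cvtColor(im,cv2.COLOR_RGB2HSV)
T=Rn.from_euler('xyz',s["ee_rot"]).as_matrix(); L=(P-tcp)@T
org=(hsv[...,0]>8)&(hsv[...,0]<24)&(hsv[...,1]>170)&(hsv[...,2]>70)&(L[...,2]>.14)&(L[...,2]<.2)&(abs(L[...,0])<.09)&(abs(L[...,1])<.035)
Q=L[org]; print(len(Q),np.percentile(Q,[1,50,99],axis=0))
f=Q[(Q[:,2]>.172)]; e=f[f[:,0]<-.033]
print("eye ring",len(e),cv2.minEnclosingCircle(e[:,:2].astype(np.float32)),e.mean(0))
print("disc z near/far",[np.median(f[(f[:,0]>a)&(f[:,0]<a+.012)],0) for a in(-.065,-.045,-.03,-.015,0,.012)])
u,v=np.where(org)[::-1]; print(u.min(),u.max(),v.min(),v.max())
h,w=org.shape
# hole: contour child
cs,hi=cv2.findContours(org.astype(np.uint8),cv2.RETR_CCOMP,cv2.CHAIN_APPROX_NONE)
for c,k in zip(cs,hi[0]):
    if k[3]>=0 and cv2.contourArea(c)>60:
        pts=L[c[:,0,1],c[:,0,0]]; pts=pts[np.isfinite(pts[:,0])]; print("hole",cv2.contourArea(c),cv2.minEnclosingCircle(pts[:,:2].astype(np.float32)),np.median(pts,0))
E
python3 eye.py w3
```

```text
[ 0.5971 -0.011   0.3958] [ 3.1359 -0.0008 -1.5232] 4.825 0.011763985006178502 [ 2.4313  0.5045 -0.0578]
5355 [[-0.0599 -0.0235  0.1502]
 [ 0.0148 -0.0006  0.1806]
 [ 0.0281  0.0222  0.1845]]
eye ring 529 ((-0.05400507152080536, -0.0009346534498035908), 0.013182089664041996) [-0.0565 -0.0007  0.1828]
disc z near/far [array([-0.0564, -0.0006,  0.1825]), array([nan, nan, nan]), array([nan, nan, nan]), array([nan, nan, nan]), array([0.0092, 0.0062, 0.1811]), array([ 0.0189, -0.001 ,  0.181 ])]
275 374 201 355
  return _methods._mean(a, axis=axis, dtype=dtype,
  ret = um.true_divide(
```

View pics/w3.png

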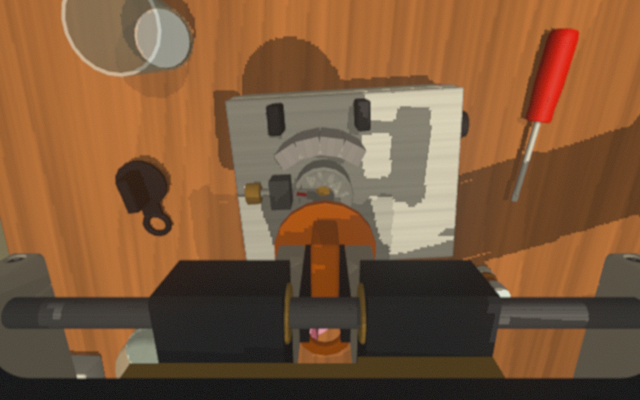

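The cap is held squarely at px (325,240), eye 47.5 mm behind the tool axis. Moving above the hook.

Request:
{"method": "play_rows", "body": {
  "targets": [
    [[-0.04,0.012,-0.02,0],[-0.095,0.028,-0.028,4],[-0.15,0.044,-0.028,9],[-0.195,0.058,-0.028,12.4],[-0.232,0.0685,-0.028,12.4]]
  ]
}}

```text
t: 5.5
eef_pos: [0.5174, 0.2191, 0.4255]
ee_rot: [-3.141, 0.001, -1.739]
force: [0.5, -0.7, -0.4]
width: 0.0118
```

Request:
{"method": "play_rows", "body": {
  "targets": [
    [[0,0,0,0],[0,0,0,0]]
  ]
}}

```text
t: 5.75
eef_pos: [0.5182, 0.2174, 0.4252]
ee_rot: [-3.142, 0.0, -1.739]
force: [-0.9, -0.2, -0.7]
width: 0.0119
```

```bash
python3 - <<'E'
from h import *
np.set_printoptions(precision=4,suppress=True)
s=arm.get_state(); tcp=np.array(s["eef_pos"]);T=Rn.from_euler('xyz',s["ee_rot"]).as_matrix()
eye=tcp+T@np.array([-.0475,-.0007,.185]); print(tcp,s["ee_rot"],s["t"],s["width"]); print("eye pred",eye)
im,d,C=grab("scene"); 
print(proj(eye,C),proj([.5256,.264,.2035],C)); u,v=proj(eye,C).astype(int)
c=cv2.resize(im[v-45:v+45,u-60:u+60],None,fx=6,fy=6,interpolation=cv2.INTER_CUBIC)
cv2.imwrite("pics/s1.png",cv2.cvtColor(c,cv2.COLOR_RGB2BGR))
E
```

```text
[0.5182 0.2174 0.4252] [-3.1415  0.     -1.7388] 5.75 0.011898786607065458
eye pred [0.5269 0.2641 0.2402]
[395. 211.] [393. 224.]
```

View pics/s1.png

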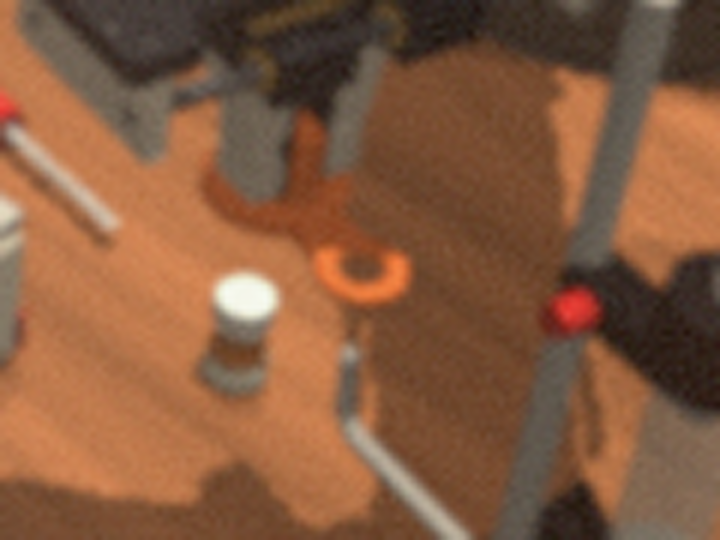

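The eye (crop 363,268) is right above the hook tip (350,345), as predicted. Lowering it over.

Request:
{"method": "play_rows", "body": {
  "targets": [
    [[0,0.001,0.025,0],[0,0.001,0.038,0],[-0.002,0.001,0.05,0],[-0.004,0.001,0.06,0],[-0.004,0.001,0.06,0]]
  ]
}}

```text
t: 6.42
eef_pos: [0.518, 0.2216, 0.3644]
ee_rot: [3.141, -0.001, -1.739]
force: [0.0, 0.6, -0.5]
width: 0.0116
```

```bash
python3 - <<'E'
from h import *
np.set_printoptions(precision=4,suppress=True)
s=arm.get_state(); tcp=np.array(s["eef_pos"]);T=Rn.from_euler('xyz',s["ee_rot"]).as_matrix()
eye=tcp+T@np.array([-.0475,-.0007,.185]); print(tcp,s["force"],s["t"],s["width"]); print("eye pred",eye)
im,d,C=grab("scene"); u,v=proj(eye,C).astype(int); print(u,v)
c=cv2.resize(im[v-45:v+45,u-60:u+60],None,fx=6,fy=6,interpolation=cv2.INTER_CUBIC)
cv2.imwrite("pics/s2.png",cv2.cvtColor(c,cv2.COLOR_RGB2BGR))
E
```

```text
[0.518  0.2216 0.3644] [ 0.0481  0.624  -0.5002] 6.425 0.011608319064232923
eye pred [0.5265 0.2682 0.1794]
392 234
```

View pics/s2.png

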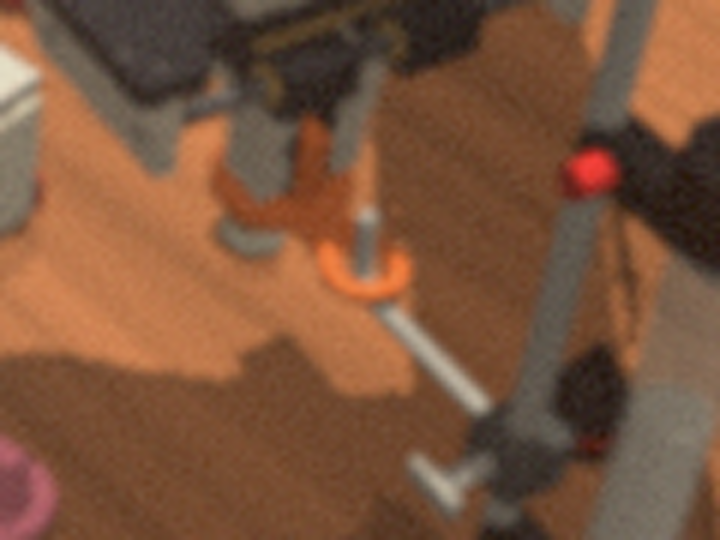

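The hook passes through the eye (crop 365,235). Letting go.

Request:
{"method": "play_rows", "body": {
  "targets": [
    [[0,0,0,0],[0,0,0,0],[0,0,0,0],[0,0,0,0],[0,0,-0.02,0]]
  ],
  "grip": 110
}}

```text
t: 7.1
eef_pos: [0.5176, 0.2213, 0.384]
ee_rot: [3.139, -0.002, -1.74]
force: [-0.2, 1.4, 0.5]
width: 0.049
```

Request:
{"method": "play_rows", "body": {
  "targets": [
    [[0.01,0,-0.04,0],[0.06,0,-0.06,0],[0.12,0,-0.06,0]]
  ]
}}

```text
t: 7.48
eef_pos: [0.498, 0.1028, 0.447]
ee_rot: [-3.139, 0.002, -1.737]
force: [1.4, -0.6, -0.6]
width: 0.05
```

```bash
python3 - <<'E'
from h import *
np.set_printoptions(precision=4,suppress=True)
s=arm.get_state(); print(s["eef_pos"],s["ee_rot"],s["force"],s["t"],s["width"])
im,d,C=grab("scene"); u,v=392,234
c=cv2.resize(im[v-45:v+45,u-60:u+60],None,fx=4,fy=4,interpolation=cv2.INTER_CUBIC)
im2,d2,C2=grab("wrist"); 
c2=cv2.resize(im2,(480,300)); o=np.zeros((360,800,3),np.uint8); o[:,:400]=cv2.resize(c,(400,360))[:, :]; o[:250,400:]=cv2.resize(im2,(400,250))
cv2.imwrite("pics/s3.png",cv2.cvtColor(o,cv2.COLOR_RGB2BGR))
E
```

```text
[0.498  0.1028 0.447 ] [-3.1388  0.0018 -1.7374] [ 1.4379 -0.6132 -0.6046] 7.475 0.05003174456368581
```

View pics/s3.png

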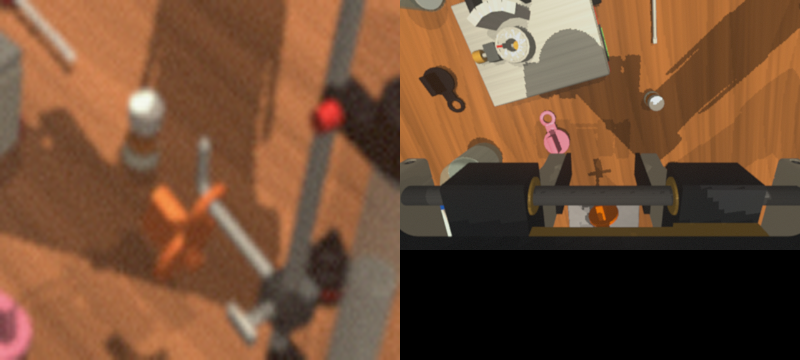

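The cap hangs from the hook by its eye (left crop ~180,225). Now over the hub for a close look.

Request:
{"method": "play_rows", "body": {
  "targets": [
    [[0.025,-0.03,0,10],[0.05,-0.06,0.02,20],[0.08,-0.09,0.05,30],[0.098,-0.118,0.075,40],[0.098,-0.118,0.085,50]]
  ]
}}

```text
t: 8.2
eef_pos: [0.5987, -0.0145, 0.3575]
ee_rot: [3.141, -0.003, -2.62]
force: [-0.6, -0.1, -0.0]
width: 0.0498
```

Request:
{"method": "play_rows", "body": {
  "targets": [
    [[0,0,0,0]]
  ]
}}

```text
t: 8.32
eef_pos: [0.5978, -0.0133, 0.3588]
ee_rot: [3.141, -0.002, -2.612]
force: [0.4, 0.5, 0.7]
width: 0.0496
```

```bash
python3 - <<'E'
from h import *
np.set_printoptions(precision=4,suppress=True)
s=arm.get_state(); print(s["eef_pos"],s["ee_rot"],s["t"],s["qd"])
im,d,C=grab("wrist","w4"); P=world(d,C); np.savez("w4.npz",im=im,P=P)
X,Y,Z=P[...,0],P[...,1],P[...,2]
near=np.hypot(X-.5978,Y+.0139)<.033
hsv=cv2.cvtColor(im,cv2.COLOR_RGB2HSV)
top=near&(Z>.114)&(Z<.127)
Q=P[top]; print(len(Q),np.median(Q[:,2]),cv2.minEnclosingCircle(Q[:,:2].astype(np.float32)))
cs,_=cv2.findContours(top.astype(np.uint8),cv2.RETR_EXTERNAL,cv2.CHAIN_APPROX_NONE); c=max(cs,key=cv2.contourArea)
B=P[c[:,0,1],c[:,0,0]]; e=cv2.fitEllipse(B[:,:2].astype(np.float32)); print("outer",e)
bore=near&(Z<.112)&(np.hypot(X-.5978,Y+.0139)<.016); 
red=near&((hsv[...,0]<8)|(hsv[...,0]>172))&(hsv[...,1]>150)&(hsv[...,2]>80); print("bore",bore.sum(),P[bore].mean(0) if bore.any() else 0,"red",red.sum(),P[red].mean(0) if red.any() else 0)
for q in("hub",):print([(r["xyz"],r["score"]) for r in finder.find_in("wrist",q)[:2]])
u,v=proj([.5978,-.0139,.12],C).astype(int);print(u,v)
cv2.imwrite("pics/w4c.png",cv2.cvtColor(cv2.resize(im[v-50:v+50,u-60:u+60],None,fx=6,fy=6,interpolation=cv2.INTER_CUBIC),cv2.COLOR_RGB2BGR))
E
```

```text
[ 0.5978 -0.0133  0.3588] [ 3.1409 -0.0025 -2.6115] 8.325 [ 0.0118 -0.0301  0.0172  0.0101 -0.0107  0.099 ]
3150 0.12043299629474773 ((0.6000592708587646, -0.014315813779830933), 0.025644201785326004)
outer ((0.597191572189331, -0.013790669851005077), (0.044725485146045685, 0.04481562599539757), 159.86045837402344)
bore 392 [ 0.6035 -0.011   0.1009] red 25 [ 0.6139 -0.0147  0.121 ]
[([0.5958, -0.0167, 0.1214], 0.95)]
323 216
```

View pics/w4c.png

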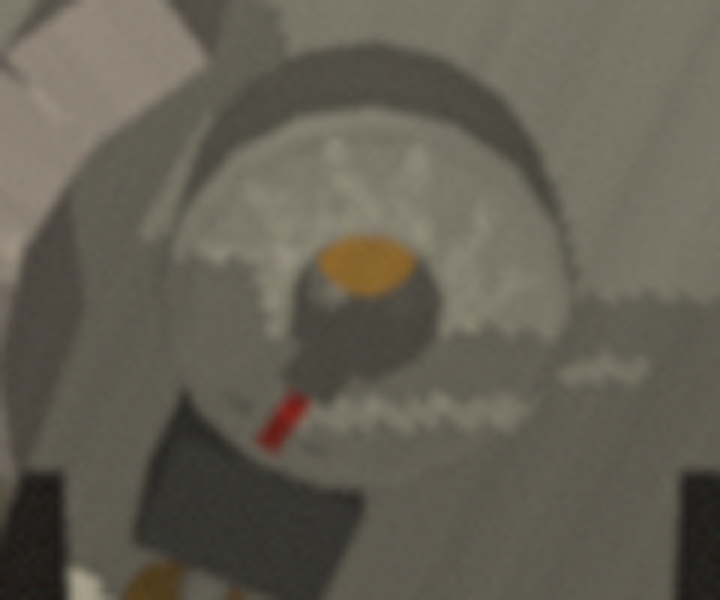

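The hub shows bore centre at crop (368,308) and the red keyway mark at (283,423). I'll work these out in world coordinates and move toward the head.

```bash
python3 - <<'E'
from h import *
np.set_printoptions(precision=4,suppress=True)
z=np.load("w4.npz"); C=cam("wrist"); s=arm.get_state(); print(s["t"])
def ray(u,v,h):
    K,p,R=C; r=R@np.linalg.solve(K,[u,v,1]); return p+r*(h-p[2])/r[2]
b=ray(263+368/6,166+308/6,.12); r=ray(263+283/6,166+423/6,.12); e=ray(263+330/6-.0,166+345/6+1.5,.12)
print(b,r,np.degrees(np.arctan2(*(r-b)[[1,0]])))
im=z["im"];P=z["P"];hsv=cv2.cvtColor(im,cv2.COLOR_RGB2HSV);sub=np.zeros(im.shape[:2],bool);sub[225:245,300:320]=1
red=sub&((hsv[...,0]<8)|(hsv[...,0]>172))&(hsv[...,1]>120); q=np.argwhere(red)[:,::-1]; print(len(q),q.mean(0)); m=q.mean(0)
r=ray(m[0],m[1],.12); print(r,np.degrees(np.arctan2(*(r-b)[[1,0]])))
L=cv2.fitLine(q.astype(np.float32),2,0,.01,.01).ravel(); a=ray(*(L[2:]+5*L[:2]),.12)-ray(*(L[2:]-5*L[:2]),.12); print("mark dir",np.degrees(np.arctan2(a[1],a[0])))
E
```

```text
8.425
[ 0.5994 -0.0118  0.12  ] [ 0.6163 -0.013   0.12  ] -4.094400518400642
35 [309.7143 235.8   ]
[ 0.616  -0.0135  0.12  ] -5.953561911699265
mark dir 173.6424240786084
```

```bash
python3 - <<'E'
from h import *
np.set_printoptions(precision=4,suppress=True)
im,d,C=grab("wrist"); s=arm.get_state(); print(s["eef_pos"],s["ee_rot"],s["qd"]); P=world(d,C)
X,Y,Z=P[...,0],P[...,1],P[...,2]
def ray(uv,h):
    K,p,R=C; r=R@np.linalg.solve(K,[*uv,1]); return p+r*(h-p[2])/r[2]
near=np.hypot(X-.5978,Y+.0139)<.029
top=near&(Z>.1175)&(Z<.1235)
top=cv2.morphologyEx(top.astype(np.uint8),cv2.MORPH_OPEN,np.ones((3,3)))
cs,hi=cv2.findContours(top,cv2.RETR_CCOMP,cv2.CHAIN_APPROX_NONE)
for c,k in zip(cs,hi[0]):
    if len(c)>30:
        B=np.array([ray(p,.12)[:2] for p in c[:,0]]); print(k[3],len(c),cv2.fitEllipse(B.astype(np.float32)),cv2.minAreaRect(B.astype(np.float32)),B.mean(0))
hsv=cv2.cvtColor(im,cv2.COLOR_RGB2HSV)
red=near&((hsv[...,0]<8)|(hsv[...,0]>172))&(hsv[...,1]>120); q=np.argwhere(red)[:,::-1]; r=np.array([ray(p,.12) for p in q]); m=r.mean(0)
L=cv2.fitLine(r[:,:2].astype(np.float32),2,0,.001,.001).ravel(); print("red",len(q),m,"dir",np.degrees(np.arctan2(L[1],L[0])))
h=np.array([.5975,-.0139]); print("angle",np.degrees(np.arctan2(*(m[:2]-h)[::-1])))
E
```

```text
[ 0.5979 -0.0127  0.361 ] [-3.1411  0.0011 -2.6078] [ 0.0041 -0.0098  0.0007  0.0005  0.0016 -0.0126]
-1 190 ((0.5972284078598022, -0.013776957988739014), (0.044746123254299164, 0.045050088316202164), 106.32304382324219) ((0.5970216989517212, -0.01387363113462925), (0.045243535190820694, 0.0447143018245697), 30.56609344482422) [ 0.5966 -0.0141]
0 83 ((0.5985422134399414, -0.013622034341096878), (0.016506725922226906, 0.020176326856017113), 82.34527587890625) ((0.5988901853561401, -0.014462342485785484), (0.017228443175554276, 0.020560359582304955), 56.189727783203125) [ 0.5988 -0.0136]
red 37 [ 0.6144 -0.0146  0.12  ] dir -6.0834413
angle -2.3937919021611123
```

Hub axis ≈ (0.5972, -0.0138), keyway about -3°. Moving to the blue head.

Request:
{"method": "play_rows", "body": {
  "targets": [
    [[0.041,-0.043,0,3],[0.081,-0.087,0,6],[0.122,-0.13,0,10],[0.162,-0.174,0.02,10],[0.203,-0.217,0.045,10]]
  ],
  "grip": 90
}}

```text
t: 9.1
eef_pos: [0.5327, -0.3023, 0.3176]
ee_rot: [-3.139, 0.003, -2.782]
force: [0.4, -0.0, -0.2]
width: 0.0568
```

Request:
{"method": "play_rows", "body": {
  "targets": [
    [[0,0,0,0],[0,0,0,0]]
  ]
}}

```text
t: 9.35
eef_pos: [0.5329, -0.3009, 0.3169]
ee_rot: [-3.141, 0.001, -2.785]
force: [0.3, 0.5, -0.2]
width: 0.0568
```

```bash
python3 - <<'E'
from h import *
np.set_printoptions(precision=4,suppress=True)
s=arm.get_state(); print(s["eef_pos"],s["ee_rot"],s["t"],s["width"])
im,d,C=grab("wrist","w5"); P=world(d,C)
X,Y,Z=P[...,0],P[...,1],P[...,2]
near=np.hypot(X-.534,Y+.303)<.04
b=near&(Z>.082)&(Z<.1); Q=P[b]; print(len(Q),np.median(Q[:,2]),cv2.minAreaRect(Q[:,:2].astype(np.float32)))
p=near&(Z>.052)&(Z<.07); Q=P[p]; print("plate",np.median(Q[:,2]),cv2.minEnclosingCircle(Q[:,:2].astype(np.float32)))
hsv=cv2.cvtColor(im,cv2.COLOR_RGB2HSV)
red=near&((hsv[...,0]<8)|(hsv[...,0]>172))&(hsv[...,1]>120)
print("red bar",P[red&b].mean(0),(red&b).sum(),"red plate",P[red&p].mean(0),(red&p).sum())
u,v=proj([.534,-.303,.075],C).astype(int);print(u,v)
E
```

```text
[ 0.5329 -0.3009  0.3169] [-3.1408  0.001  -2.7852] 9.35 0.05677973700055329
1551 0.09027185400646107 ((0.5334165692329407, -0.3047979176044464), (0.040402937680482864, 0.016170594841241837), 6.458275318145752)
plate 0.060553332869884235 ((0.5334622859954834, -0.30492791533470154), 0.030078575015068054)
red bar [ 0.5463 -0.3033  0.0909] 136 red plate [nan nan nan] 0
321 214<stdin>:11: RuntimeWarning: Mean of empty slice.
  ret = um.true_divide(
```

View pics/w5.png

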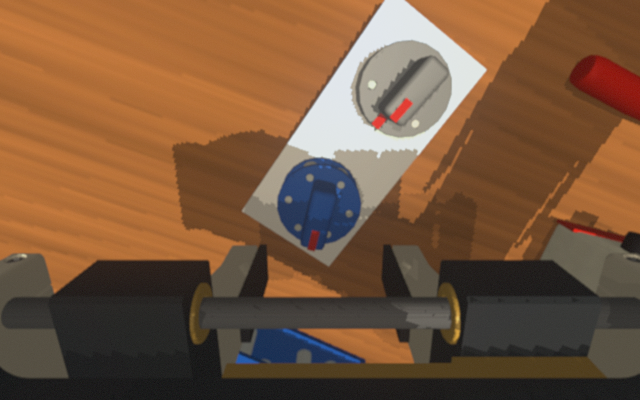

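The blue head is at px (320,205), its red key mark toward world +x. Bar axis 6.5°, centre (0.5334, -0.3048). Grasping.

Request:
{"method": "play_rows", "body": {
  "targets": [
    [[0.001,-0.004,0.015,9],[0.001,-0.004,0.04,14],[0.001,-0.004,0.075,14],[0.001,-0.004,0.075,14]]
  ]
}}

```text
t: 9.9
eef_pos: [0.534, -0.3037, 0.2408]
ee_rot: [3.142, -0.001, -3.028]
force: [0.6, 0.7, 0.9]
width: 0.0569
```

Request:
{"method": "play_rows", "body": {
  "targets": [
    [[0,0,0,0],[0,0,0,0],[0,0,0,0],[0,0,0,0]]
  ],
  "grip": 255,
  "newtons": 45
}}

```text
t: 10.4
eef_pos: [0.5331, -0.3051, 0.2414]
ee_rot: [-3.141, 0.0, -3.031]
force: [0.1, -0.6, -0.2]
width: 0.0223
```

Request:
{"method": "play_rows", "body": {
  "targets": [
    [[0,0,0,0],[0,0,0,0],[0,0,-0.03,0],[0,0,-0.085,0],[0,0,-0.145,0]]
  ]
}}

```text
t: 11.02
eef_pos: [0.5327, -0.3049, 0.3862]
ee_rot: [3.14, -0.003, -3.031]
force: [2.2, -0.4, -2.7]
width: 0.0156
```

Request:
{"method": "play_rows", "body": {
  "targets": [
    [[-0.019,0.056,-0.012,0],[-0.038,0.113,-0.012,0],[-0.058,0.169,-0.012,3],[-0.077,0.226,-0.012,6],[-0.096,0.2824,-0.012,9]]
  ]
}}

```text
t: 11.65
eef_pos: [0.5972, -0.0119, 0.3974]
ee_rot: [3.141, -0.001, 3.093]
force: [1.6, -0.2, -3.0]
width: 0.0156
```

Request:
{"method": "play_rows", "body": {
  "targets": [
    [[0,0,0,0],[0,0,0,0]]
  ]
}}

```text
t: 11.9
eef_pos: [0.5971, -0.0134, 0.3973]
ee_rot: [-3.141, -0.002, 3.096]
force: [0.2, 0.3, -2.1]
width: 0.0156
```

```bash
python3 - <<'E'
from h import *
np.set_printoptions(precision=4,suppress=True)
s=arm.get_state(); tcp=np.array(s["eef_pos"]);T=Rn.from_euler('xyz',s["ee_rot"]).as_matrix();print(tcp,s["ee_rot"],np.degrees(s["ee_rot"][2]),s["t"],s["width"])
im,d,C=grab("wrist","w6"); P=world(d,C); L=(P-tcp)@T
hsv=cv2.cvtColor(im,cv2.COLOR_RGB2HSV)
blue=(hsv[...,0]>105)&(hsv[...,0]<130)&(hsv[...,1]>120)&(abs(L[...,1])<.05)&(abs(L[...,0])<.05)&(L[...,2]<.19)&(L[...,2]>.1)
Q=L[blue]; print(len(Q),np.percentile(Q,[1,50,99],axis=0))
p=Q[(Q[:,2]>.172)]; print("plate",len(p),np.median(p[:,2]),cv2.minEnclosingCircle(p[:,:2].astype(np.float32)))
b=Q[Q[:,2]<.16]; print("bar",len(b),cv2.minAreaRect(b[:,:2].astype(np.float32)) if len(b)>5 else 0)
E
```

```text
[ 0.5971 -0.0134  0.3973] [-3.1413 -0.0016  3.0964] 177.41034922051162 11.9 0.01555951921906278
5472 [[-0.0023 -0.0263  0.1498]
 [ 0.0161  0.0011  0.1797]
 [ 0.0289  0.0276  0.183 ]]
plate 3017 0.18069405030764235 ((0.0015593926655128598, 0.0006332645425572991), 0.029183927923440933)
bar 2089 ((0.008199559524655342, 0.0009348616003990173), (0.02427186816930771, 0.015914762392640114), 0.5759983658790588)
```

Head held straight at 177.4° tool yaw, on axis within about 1 mm. Descending into the bore.

Request:
{"method": "play_rows", "body": {
  "targets": [
    [[0,-0.001,0.02,0],[0,-0.001,0.038,0],[0,-0.001,0.042,0],[0,-0.001,0.046,0],[0,-0.001,0.05,0]]
  ]
}}

```text
t: 12.58
eef_pos: [0.5975, -0.0151, 0.3485]
ee_rot: [3.141, 0.001, 3.095]
force: [0.0, 0.4, -2.4]
width: 0.0161
```

Request:
{"method": "play_rows", "body": {
  "targets": [
    [[0,0,0.001,0],[0,0,0.002,0],[0,0,0.004,0],[0,0,0.006,0]]
  ]
}}

```text
t: 13.08
eef_pos: [0.5973, -0.0147, 0.342]
ee_rot: [3.142, 0.0, 3.095]
force: [0.2, 0.1, -3.2]
width: 0.0155
```

Request:
{"method": "play_rows", "body": {
  "targets": [
    [[0,0,0.002,0],[0,0,0.004,0],[0,0,0.006,0],[0,0,0.007,0]]
  ]
}}

```text
t: 13.58
eef_pos: [0.5974, -0.0148, 0.3351]
ee_rot: [-3.141, 0.0, 3.095]
force: [-1.1, 0.6, 1.7]
width: 0.016
```

Request:
{"method": "play_rows", "body": {
  "targets": [
    [[0,0,0.0015,0],[0,0,0.003,0],[0,0,0.0045,0],[0,0,0.006,0],[0,0,0.006,0]]
  ]
}}

```text
t: 14.2
eef_pos: [0.5974, -0.0148, 0.3296]
ee_rot: [-3.142, 0.001, 3.095]
force: [-3.1, 1.7, 7.1]
width: 0.0156
```

Request:
{"method": "play_rows", "body": {
  "targets": [
    [[0,0,0.0005,0],[0,0,0.001,0],[0,0,0.0015,0],[0,0,0.0015,0]]
  ]
}}

```text
t: 14.7
eef_pos: [0.5973, -0.0148, 0.3292]
ee_rot: [-3.141, 0.001, 3.096]
force: [-6.9, 1.6, 14.2]
width: 0.0157
```

Request:
{"method": "play_rows", "body": {
  "targets": [
    [[0,0,0.0005,0],[0,0,0.0007,0],[0,0,0.0007,0]]
  ]
}}

```text
t: 15.08
eef_pos: [0.5972, -0.0148, 0.3292]
ee_rot: [-3.141, 0.002, 3.096]
force: [-8.4, 1.5, 19.3]
width: 0.0157
```

```bash
python3 - <<'E'
from h import *
np.set_printoptions(precision=4,suppress=True)
s=arm.get_state(); tcp=np.array(s["eef_pos"]);T=Rn.from_euler('xyz',s["ee_rot"]).as_matrix();print(tcp,s["ee_rot"],s["t"],s["width"],s["force"],s["moment"],s["qd"])
im,d,C=grab("wrist","w7"); P=world(d,C); L=(P-tcp)@T
hsv=cv2.cvtColor(im,cv2.COLOR_RGB2HSV)
blue=(hsv[...,0]>105)&(hsv[...,0]<130)&(hsv[...,1]>120)&(np.hypot(P[...,0]-.597,P[...,1]+.014)<.035)
p=P[blue&(P[...,2]<.155)&(P[...,2]>.14)]; print("plate",len(p),np.median(p,0)); 
A=np.c_[p[:,:2]-[.597,-.014],np.ones(len(p))]; print("plane",np.linalg.lstsq(A,p[:,2],rcond=None)[0])
b=L[blue&(P[...,2]>.17)]; print("bar",len(b),cv2.minAreaRect(b[:,:2].astype(np.float32)))
im2,d2,C2=grab("scene"); u,v=392,234
a=cv2.resize(im2[v-45:v+45,u-60:u+60],(480,360),interpolation=cv2.INTER_CUBIC)
Q=world(d2,C2); h2=cv2.cvtColor(im2,cv2.COLOR_RGB2HSV); m=(h2[...,0]>6)&(h2[...,0]<20)&(h2[...,1]>180)&(np.hypot(Q[...,0]-.52,Q[...,1]-.26)<.05)&(Q[...,2]>.08)&(Q[...,2]<.2); print("cap",m.sum(),Q[m].min(0),Q[m].max(0))
o=np.zeros((500,800,3),np.uint8); o[:360,:400]=a[:,40:440]; o[:250,400:]=cv2.resize(im,(400,250)); u,v=proj([.597,-.014,.13],C2).astype(int); o[250:490,400:720]=cv2.resize(im2[v-45:v+45,u-60:u+60],(320,240),interpolation=cv2.INTER_CUBIC)
cv2.imwrite("pics/f1.png",cv2.cvtColor(o,cv2.COLOR_RGB2BGR))
E
```

```text
[ 0.5972 -0.0148  0.3292] [-3.1415  0.0017  3.096 ] 15.075 0.015743104076948407 [-8.4073  1.4777 19.303 ] [ 0.8787  3.3126 -0.0113] [-0.0002  0.0017 -0.0011 -0.0008  0.0012  0.0018]
plate 2939 [ 0.5793 -0.0125  0.1486]
plane [-0.     -0.0006  0.1487]
bar 2074 ((0.0081785274669528, 0.0008801962248980999), (0.01592661254107952, 0.02424875646829605), 89.9228515625)
cap 317 [0.5043 0.2517 0.0959] [0.5534 0.2971 0.1803]
```

View pics/f1.png

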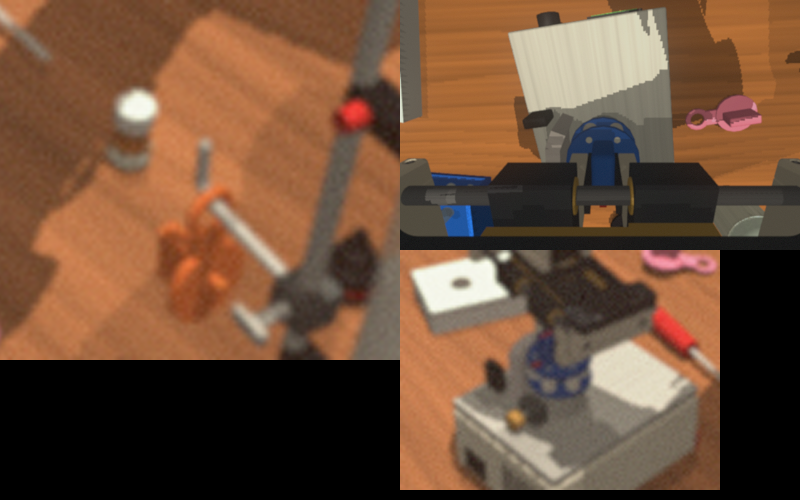

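The plate top is at 0.1487, so the shoulder is at about 0.1207 against the hub top measured at 0.1204. It is level and at rest, the force is rising against a hard stop, and the cap hangs on the wire. Handing in.

```bash
python3 -c "
from station import job_done,arm
print(job_done()); s=arm.get_state(); print(s['t'],s['eef_pos'],s['force'],s['width'])"
```

```text
the job is handed in; nothing more can be done
None
the job is handed in; nothing more can be done
```

The orange cap is hanging by its eye on the stand's hook, and the blue six-roller head is pressed home on the hub and still held. I handed the job in at about 15 s on the robot's clock; no verdict came back.

- **Head:** The key went straight into the keyway. The ejector spring built up over the last 6 mm, then the head hit a hard stop. The shoulder measures about 0.3 mm above the measured hub top. The plate is level and at rest, and the grip is still closed on the 16 mm bar.
- **Push:** The arm is pressing with about 19 N downward. There is also a sideways force of about 8 N in -x, so the tool is slightly off-centre.
- **Axis and keyway:** I measured the hub's centre with a spread of 1–2 mm between readings and the keyway angle between -2° and -6°. The head is held at about -2.6° and went in without any turning.
- **Cap:** The last picture shows it hanging plumb, with the wire through the eye below the tip.
- **Everything else:** The spare head stood in its place when I took the blue one. I saw no contact with the loose items, but I did not re-measure their positions or the spare's at the end.

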